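# Feed and close a rearing strip with its thin cover

### The job

Finish the white three-well rearing strip: put one food pellet from the blue dish into each of its two empty wells, then close it with the thin red cover that lies flat on the low shelf between the two vial trays. The cover is too thin and boxed in to pick up off the board, so press lightly on it and slide it along the lane towards the robot until its end sticks well out over the shelf's front edge, take it there by its two sides, and lay it flat on the strip between the two end ridges, square with the strip, so that all three wells are closed. Do not let the cover fall to the bench, leave the pellet that is already in its well, and do not knock over or shove the vials and other things standing about.

Things in the scene. Friction and masses are not known exactly. Their poses are not given: they have to be found in the camera images.
- shelf: Low bench shelf, fixed: plywood board 300 deep (x) by 380 wide (y), its flat top 100 mm above the bench, on a galvanised steel frame. Origin on the bench under the centre of the board; own x points away from the robot, so the straight front edge is at own x = -150 mm. Under the front edge is a steel beam; only the low tweezers lie in front of it
- shelf_edge (a point): Middle of the shelf's front edge, at the height of the board's top (100 mm)
- cover: Thin red rigid acrylic cover, 170 long (x) by 60 wide (y) by 2.5 mm thick, 30 g, loose, flat on the board in the lane between the trays, its nearer end 10 to 60 mm behind the shelf's front edge at the start. Origin: centre of its underside; own x away from the robot. It slides easily, dragged by a fingertip pressed on it with 5 to 15 N; it balances while its centre stays behind the edge
- cover_front (a point): Middle of the cover's end that is nearer to the robot, underside (85 mm from its centre)
- strip: White rearing strip, loose on the bench to the right of the shelf, 192 long (x) by 52 wide (y), 280 g. Origin: centre of its underside; own x along it, away from the robot. Top 26 mm above the bench; a ridge 5 mm high and 6 mm thick across each end leaves 180 mm between for the 170 mm cover, which overhangs the long sides by 4 mm. Three round wells, 40 wide, 22 deep, at own x = -56, 0, +56 mm
- well0 (a point): Well nearest the robot, on its axis, 13 mm above the bench (9 mm above the well's floor); this well already holds a pellet
- well1 (a point): Middle well, same height; empty at the start
- well2 (a point): Well farthest from the robot, same height; empty at the start
- dish: Blue feed dish, fixed on the bench right of the shelf next to the strip (on either side of it), 100 (x) by 120 (y) mm, rim only 10 mm high, floor and walls 3 mm thick. Origin: centre of its underside
- pellet0_center (a point): Centre of the tan food pellet that is already in the nearest well (cylinder 18 mm across and 18 mm tall)
- pellet1_center (a point): Centre of a tan food pellet, a rigid cylinder 18 mm across and 18 mm tall, 10 g, standing in the dish, loose; its centre is 12 mm above the bench
- pellet2_center (a point): Centre of the other such pellet in the dish, at least 45 mm from the first
- trays: Two clear shallow vial trays fixed on the shelf, each 250 (x) by 100 (y) mm, rim 18 mm high, side by side with a lane 78 mm wide between them where the cover lies; their front ends are 5 to 15 mm behind the shelf's front edge. The left one holds ten vials (tops 55 mm above the board). Origin: on the board, middle of the lane, halfway along; own x along the lane, away from the robot
- vial0: Bystander: rearing vial with white lid, 32 mm across, 52 mm tall, standing loose in the right-hand tray (its floor is 3 mm thick). Origin: centre of its underside
- vial1: Bystander: second such vial, behind the first
- vial2: Bystander: third such vial, behind the second
- jar: Bystander: amber jar with white lid, 72 mm across, 85 mm tall, loose, on the right behind the strip and dish. Origin: centre of its underside
- sprayer: Bystander: trigger spray bottle, 72 mm across, 200 mm tall, loose, left of the shelf. Origin: centre of its underside
- tweezers: Bystander: long steel tweezers, about 230 mm long, 9 mm high, lying on the bench in front of the shelf's left half
- brush: Bystander: small brush, 170 mm long, lying far right
Things that resemble listed ones, but are neither listed nor needed, are in the scene too. Of the things shaped like the cover, the red one is meant.

How it is judged:
On the way, in this order (a step that is already met when the one before it is completed fails the run):
1. the cover, still lying flat on the shelf, has its near end at least 30 mm out past the shelf's front edge (x of cover_front in the frame of shelf below -0.18 m and z of cover in the frame of shelf between 0.096 and 0.104 m and angle between cover's own z axis and vertical below 0.08 rad), for 0.1 s.
2. the cover has been lifted clear of the shelf board (z of cover in the frame of shelf above 0.115 m), for 0.1 s.
At the end, for the whole second after the job is handed in: One pellet lies in each of the three wells; the red cover lies flat on the strip's top between the end ridges (tilt under 0.02 rad, within 7 mm of centred along the strip and 6 mm across it, turned less than 0.07 rad from it), released and at rest (distance between any of pellet1_center, pellet2_center and well1 below 0.018 m and distance between any of pellet1_center, pellet2_center and well2 below 0.018 m and distance between pellet0_center and well0 below 0.018 m and x of cover in the frame of strip between -0.007 and 0.007 m and y of cover in the frame of strip between -0.006 and 0.006 m and z of cover in the frame of strip between 0.024 and 0.0275 m and angle between the x axis of cover and the x axis of strip, either way round below 0.07 rad and angle between each of cover, strip's own z axis and vertical below 0.02 rad and linear speed of each of cover, strip below 0.01 m/s); the robot touches nothing.
It fails at once if the cover falls to the bench (height (world z) of cover below 0.018 m).
It fails at once if a bystander is knocked over or shoved more than 30 mm (distance of any of vial0, vial1, vial2, jar, sprayer, tweezers, brush from where it was at the start of the episode above 0.03 m or angle between any of vial0, vial1, vial2's own z axis and vertical above 0.6 rad).
It also fails if it takes over 62 s, if anything falls off the work surface, if the arm or the gripper's body presses on something with over 40 N, if the wrist force passes 120 N, or if a joint passes its speed limit or range.

### The arm

A 6-joint arm with a two-finger parallel gripper is mounted at the origin on the work surface. World frame = base frame: x ahead of the robot, y to its left, z up, the work surface at z = 0. Lengths are in m, angles in rad, forces in N, time in s.
With the tool pointing down it reaches from about 0.35 to 0.975 m from the base axis. Payload 4.9 kg.
Tool frame: the origin (TCP) lies at the very end of the fingers, on their centre line; the grasp point (between the pads) lies 19 mm behind it; z points along the fingers, y is the line along which they close (so a half turn about z gives the same grasp; the last joint's range is limited). The gripper opens to 85 mm and grips with 20 to 120 N. Pads are 22 mm wide; open, the fingers measure 114 mm over their backs; the gripper's body (76 mm by 85 mm) begins 54 mm behind the grasp point. The pads swing forward as they close: fully open they stand 13 mm farther back than shut.
Start: joints at [1.12, 0.053, 1.613, -0, 1.476, -0.119], TCP at [0.204, 0.591, 0.231] pointing down, gripper open.
Joint ranges: [-3.01, 3.01], [-1.01, 2.22], [0.06, 2.58], [-1.02, 4.17], [0.09, 2.62], [-3.14, 3.14]. Speed limits (rad/s): [2.57, 2.57, 3.14, 3.14, 3.14, 3.14].

### API

Orientations are given as a rotation vector (axis times angle).
In Python, from station import * gives the robot as it stands.
- The arm moves only by the shell command python3 -m crank 'ROWS' [OPENING] [FORCE]. ROWS is JSON, a list of rows, each an object with "offset": the shift along the tool's x, y, z in m, a list of three; "twist": the turn, a rotation vector about the tool's x, y, z in degrees, a list of three. In form: [{"offset": [x, y, z], "twist": [rx, ry, rz]}, ...]. A call has 1 to 20 rows; each row is the pose to reach, as a shift and turn from the pose commanded when the call began, along the tool's axes at that moment; what a row does not reach only later rows make up. A row lasts 1/8 s, in which the tool goes at most 62.5 mm and 10.7 degrees, less where a joint would pass 70% of its speed; a pose out of reach is approached as far as the arm can. A call with a gripper value outside its range is refused whole. OPENING is the opening, from 0 (shut) to 1 (fully open), set as the call begins (- or left out, the last holds). The fingers move at their own pace and stop on an object; FORCE is the grip in N (left out, the last holds). Time passes only in rows, so rows that repeat a pose let the fingers close. It gives the time, the measured TCP pose, the force, the opening and the grip force at its end, in the units of the state.
- get_obs(): the state, without advancing time (a new reading comes with each control period).
- get_image(name): name is "scene" or "top" or "wrist"; returns the picture (400x640x3 uint8, red, green, blue); there is no depth.
- get_calibration(name): a dict with "intrinsics" (3x3 intrinsics, pixels), "world_from_camera" (4x4, takes a point from camera to world coordinates); the wrist camera has in their place "tool_from_camera" (4x4, takes a point from camera to tool coordinates, whose origin is the TCP and whose axes are the flange's). Camera axes: x right, y up, looking along -z (the intrinsics and any distortion apply to the point x, -y, -z); pixel columns grow to the right and rows downward; lengths in m; the calibration is good to about 2 mm. A picture is of the moment at which its call begins: read the wrist's pose just before it. get_calibration takes no time and is no camera call.
- finish_job(): hands the job in; it is judged then, once.
Trained networks look in the newest picture that a camera, given by its name, has taken for a name from the list of things; names that differ only in an ending like _2 or _b are one class to them, and where a whole thing is asked for, a point or a joint stands for the part that bears it (a point fixed in the world has none). Each returns a list of dicts, best first, with "confidence" (0 to 1); they miss things now and then, are a little off and sometimes report something else, mostly with a low value. They report only what shows in the picture. A call takes as long as a camera call. They do not tell look-alikes from the thing itself.
- cut_out(query, camera): "region" (400x640 bool, what is visible of it) and "rect" ([centre column, centre row, width, height] in pixels, round what is visible of it).
The state is a dict: "t": time; "q": joint angles; "dq": joint speeds; "effort": joint torques, N m; "tool_pos": TCP position; "tool_rot": TCP orientation; "contact_force": force on the tool from outside, world axes, zero at the start; "wrist_torque": the same for the moment, N m; "opening": finger opening in m; "grip_force": force on a finger pad.
Only numpy, scipy, OpenCV 4.12 (cv2) and the standard library are available. Lean on these libraries where they do the work, as an engineer would, in place of code of your own. Each camera call takes 0.05 s, during which the arm holds its last target. There are 200 camera calls.

## Working session

There is one attempt and no reset: what is moved stays moved. The work goes in short steps, Python scripts to look and compute and a shell command to move; the robot and the scene stay as the last step left them, time stands still between calls to the robot, and variables do not carry over. Pictures are saved under pics/ and viewed, at most 10 in all, crops included, and the job is handed in when it is done.

```bash
ls; mkdir -p pics; python3 - <<'E'
from station import *
import cv2,numpy as np
o=get_obs();print({k:np.round(v,3) for k,v in o.items()})
for n in ("scene","top"):
    im=get_image(n);cv2.imwrite(f"pics/{n}0.png",im[:,:,::-1])
    c=get_calibration(n);print(n,{k:np.round(v,4).tolist() if hasattr(v,'__len__') else v for k,v in c.items()})
c=get_calibration("wrist");print({k:np.round(v,4).tolist() for k,v in c.items()})
E
```

```text
pics
{'t': np.float64(0.0), 'q': array([ 1.12 ,  0.053,  1.614, -0.   ,  1.476, -0.119]), 'dq': array([ 0.   ,  0.002, -0.001, -0.001,  0.   , -0.002]), 'effort': array([ 1.0000e-03, -3.9370e+01, -3.7018e+01, -0.0000e+00,  7.0000e-03,
        0.0000e+00]), 'tool_pos': array([0.203, 0.59 , 0.23 ]), 'tool_rot': array([-5.190e-01, -3.098e+00,  3.000e-03]), 'contact_force': array([ 0.644, -0.153, -0.418]), 'wrist_torque': array([-0.033, -0.054, -0.005]), 'grip_force': np.float64(0.0), 'opening': np.float64(0.086)}
scene {'intrinsics': [[373.1562, 0.0, 314.9134], [0.0, 373.1562, 199.4176], [0.0, 0.0, 1.0]], 'world_from_camera': [[0.272, -0.7677, 0.5803, 1.1088], [0.9621, 0.2278, -0.1497, -0.1958], [-0.0173, 0.599, 0.8006, 0.9107], [0.0, 0.0, 0.0, 1.0]]}
top {'intrinsics': [[514.9632, 0.0, 312.7377], [0.0, 514.9632, 197.4641], [0.0, 0.0, 1.0]], 'world_from_camera': [[0.0089, 0.979, -0.2035, 0.132], [-1.0, 0.008, -0.0055, -0.0349], [-0.0038, 0.2035, 0.9791, 1.86], [0.0, 0.0, 0.0, 1.0]]}
{'intrinsics': [[277.2274, 0.0, 321.7427], [0.0, 277.2274, 202.0194], [0.0, 0.0, 1.0]], 'tool_from_camera': [[-0.0009, 0.9652, 0.2615, 0.0666], [1.0, 0.0008, 0.0008, 0.0004], [0.0005, 0.2615, -0.9652, -0.1433], [0.0, 0.0, 0.0, 1.0]]}
```

View pics/top0.png

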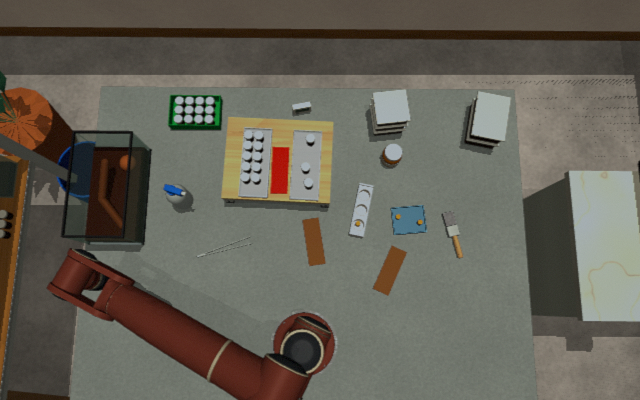

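View pics/scene0.png

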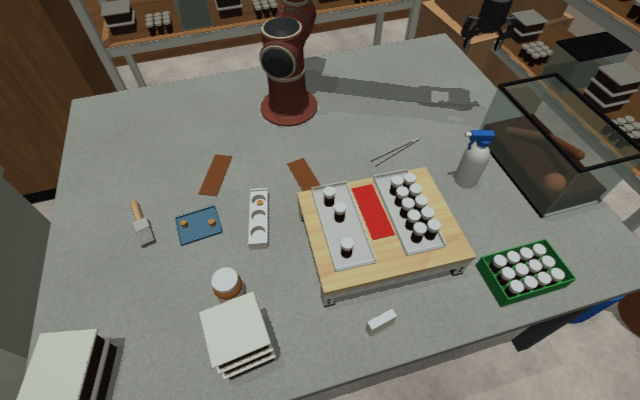

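The top view shows the red cover at (281,170), the strip at (361,210), the dish at (409,220) with pellets at (397,217) and (419,222), and the jar at (392,154). The brown plates are decoys. The scene view agrees. Next I'll localise them with the networks.

```bash
cat > h.py <<'E'
from station import *
import cv2,numpy as np
from scipy.spatial.transform import Rotation as R
def cam(n,obs=None):
    c=get_calibration(n);K=np.array(c["intrinsics"])
    if n=="wrist":
        T=np.eye(4);T[:3,:3]=R.from_rotvec(obs["tool_rot"]).as_matrix();T[:3,3]=obs["tool_pos"]
        return K,T@np.array(c["tool_from_camera"])
    return K,np.array(c["world_from_camera"])
def w(KT,uv,z):
    K,T=KT;uv=np.atleast_2d(uv).astype(float)
    d=np.c_[(uv-K[:2,2])/[K[0,0],K[1,1]]*[1,-1],-np.ones(len(uv))]@T[:3,:3].T
    return T[:3,3]+d*((z-T[2,3])/d[:,2])[:,None]
def rect(mask,KT,z):
    "min-area rect of a mask's contour on plane z: centre, long-axis yaw(deg from +x), size"
    c=max(cv2.findContours(mask.astype(np.uint8),cv2.RETR_EXTERNAL,cv2.CHAIN_APPROX_NONE)[0],key=cv2.contourArea)[:,0]
    p=w(KT,c,z)[:,:2]
    (cx,cy),(a,b),_=r=cv2.minAreaRect((p*1000).astype(np.float32))
    bx=cv2.boxPoints(r);e=[bx[1]-bx[0],bx[2]-bx[1]];e=max(e,key=np.linalg.norm)
    y=np.degrees(np.arctan2(e[1],e[0]));y=(y+90)%180-90
    return np.round([cx,cy,y,max(a,b),min(a,b)],1)
def delta(obs,pos,yaw=None):
    "offset in tool axes (mm) from the current pose to world pos"
    M=R.from_rotvec(obs["tool_rot"]).as_matrix()
    return np.round(M.T@(np.array(pos)-obs["tool_pos"])*1000,1)
def yaws(obs):
    M=R.from_rotvec(obs["tool_rot"]).as_matrix()
    return [np.round(np.degrees(np.arctan2(M[1,i],M[0,i])),1) for i in (0,1)],np.round(M[2],3)
E
python3 - <<'E'
from h import *
o=get_obs();print(yaws(o))
for n in ("top","scene"):
    get_image(n);KT=cam(n)
    for q,z in (("cover",.1025),("shelf",.1),("strip",.026),("dish",.01),("trays",.118),("jar",.085),("pellet1_center",.012),("vial0",.155),("sprayer",.1)):
        for d in cut_out(q,n)[:4]:
            m=d["region"]
            if m.sum()<4: continue
            c=np.argwhere(m).mean(0)[::-1]
            print(n,q,round(d["confidence"],2),np.round(d["rect"]),"rect",rect(m,KT,z),"cen",np.round(w(KT,c,z)[0]*1000,0))
E
```

```text
([np.float64(161.0), np.float64(71.0)], array([ 0.   , -0.002, -1.   ]))
top cover 0.89 [390. 270.  29.  47.] rect [ 249.5 -286.7  -26.2  156.8   55.8] cen [ 249. -286.  103.]
top cover 0.77 [315. 244.  18.  53.] rect [344.7 -27.6   9.2 161.   56.9] cen [344. -27. 103.]
top cover 0.63 [281. 170.  15.  49.] rect [596.   94.1  -1.1 169.   60. ] cen [594.  94. 103.]
top shelf 0.84 [278. 162. 113.  89.] rect [630.7 101.1  87.5 385.8 318.1] cen [645. 109. 100.]
top strip 0.78 [360. 211.  28.  58.] rect [ 469.1 -197.8  -11.5  196.7   55.5] cen [ 468. -198.   26.]
top dish 0.68 [408. 220.  39.  36.] rect [ 438.7 -371.7  -84.7  121.   100.9] cen [ 439. -373.   10.]
top dish 0.61 [452. 236.  22.  44.] rect [ 386.  -533.1   14.7  170.5   46.9] cen [ 400. -530.   10.]
top dish 0.21 [359. 212.  28.  52.] rect [ 472.7 -199.3  -10.8  200.    56.5] cen [ 471. -199.   10.]
top trays 0.89 [279. 163.  84.  74.] rect [612.7   2.1  -2.3 253.2  99.9] cen [614.  98. 118.]
top jar 0.68 [394. 154.  25.  21.] rect [ 6.587e+02 -3.019e+02  4.000e-01  8.180e+01  7.610e+01] cen [ 658. -303.   85.]
top vial0 0.58
[... 1574 characters left out ...]
0.49 [184. 224.  12.   9.] rect [ 433.2 -416.8   16.3   27.9   15.9] cen [ 434. -417.   12.]
scene pellet1_center 0.22 [229. 283.  37.  37.] rect [ 652.7 -321.9    9.9   97.    76. ] cen [ 657. -321.   12.]
scene vial0 0.62 [346. 248.  15.  18.] rect [713.2 -21.6 -18.1  53.   30.2] cen [713. -22. 155.]
scene vial0 0.54 [340. 211.  12.  21.] rect [615.1  -6.6 -17.5  60.3  27.4] cen [615.  -8. 155.]
scene vial0 0.53 [329. 197.  11.  20.] rect [559.8 -18.  -16.5  64.   28.4] cen [560. -18. 155.]
scene vial0 0.23 [142. 224.  30.  46.] rect [ 505.9 -482.9   14.1  150.6   34.4] cen [ 522. -479.  155.]
scene sprayer 0.7 [472. 158.  38.  58.] rect [499.  447.4 -40.5 264.6  83.5] cen [507. 443. 100.]
```

```bash
python3 - <<'E'
from h import *
o=get_obs();print(w(cam("top"),[[397,217],[419,222]],.015)*1000)
print(delta(o,(.38,.25,.25)),delta(o,(.45,-.29,.22)))
E
```

```text
[[ 445.60613427 -330.86646694   15.        ]
 [ 427.91661225 -410.02011315   15.        ]]
[-277.8 -264.8  -18.7] [-519.9 -752.6   11.3]
```

```bash
python3 -m crank '[{"offset":[-0.278,-0.265,-0.019],"twist":[0,0,-8.5]},{"offset":[-0.278,-0.265,-0.019],"twist":[0,0,-8.5]},{"offset":[-0.278,-0.265,-0.019],"twist":[0,0,-8.5]},{"offset":[-0.278,-0.265,-0.019],"twist":[0,0,-8.5]},{"offset":[-0.278,-0.265,-0.019],"twist":[0,0,-8.5]},{"offset":[-0.278,-0.265,-0.019],"twist":[0,0,-8.5]},{"offset":[-0.52,-0.753,0.011],"twist":[0,0,-8.5]},{"offset":[-0.52,-0.753,0.011],"twist":[0,0,-8.5]},{"offset":[-0.52,-0.753,0.011],"twist":[0,0,-8.5]},{"offset":[-0.52,-0.753,0.011],"twist":[0,0,-8.5]},{"offset":[-0.52,-0.753,0.011],"twist":[0,0,-8.5]},{"offset":[-0.52,-0.753,0.011],"twist":[0,0,-8.5]},{"offset":[-0.52,-0.753,0.011],"twist":[0,0,-8.5]},{"offset":[-0.52,-0.753,0.011],"twist":[0,0,-8.5]},{"offset":[-0.52,-0.753,0.011],"twist":[0,0,-8.5]},{"offset":[-0.52,-0.753,0.011],"twist":[0,0,-8.5]},{"offset":[-0.52,-0.753,0.011],"twist":[0,0,-8.5]}]' 0.5
python3 - <<'E'
from h import *
o=get_obs();print(yaws(o),o["t"])
im=get_image("wrist");cv2.imwrite("pics/w1.png",im[:,:,::-1]);KT=cam("wrist",o)
for q,z in (("strip",.026),("dish",.01),("pellet1_center",.021)):
    for d in cut_out(q,"wrist")[:4]:
        m=d["region"];c=np.argwhere(m).mean(0)[::-1]
        print(q,round(d["confidence"],2),np.round(d["rect"]),rect(m,KT,z),np.round(w(KT,c,z)[0]*1000))
E
```

```text
t: 3.22
tool_pos: [0.4498, -0.2901, 0.2202]
tool_rot: [-0.288, -3.128, -0.001]
contact_force: [-0.0, -0.5, -0.0]
opening: 0.0428
grip_force: 0.0
([np.float64(169.5), np.float64(79.5)], array([ 0.   ,  0.001, -1.   ])) 3.225
strip 0.8 [396. 184.  56. 157.] [ 473.4 -203.7  -11.6  195.    58.4] [ 459. -200.   26.]
strip 0.47 [602. 283.  74. 198.] [682.9  59.9   6.1 331.  106.5] [653.  61.  26.]
dish 0.68 [333. 316.  49.  21.] [ 652.9 -313.    89.    69.3   37.4] [ 655. -313.   10.]
dish 0.67 [257. 182. 113.  96.] [ 440.9 -375.5  -84.3  122.3  100.9] [ 438. -375.   10.]
dish 0.66 [286. 188.  12.  16.] [ 450.8 -337.3  -12.2   20.1   15.7] [ 451. -337.   10.]
dish 0.45 [559. 251. 160. 179.] [ 6.240e+02 -3.000e-01 -6.300e+00  2.652e+02  2.066e+02] [578.  -1.  10.]
pellet1_center 0.64 [224. 186.  18.  16.] [ 429.9 -411.7  -59.3   21.7   17.9] [ 430. -412.   21.]
```

View pics/w1.png

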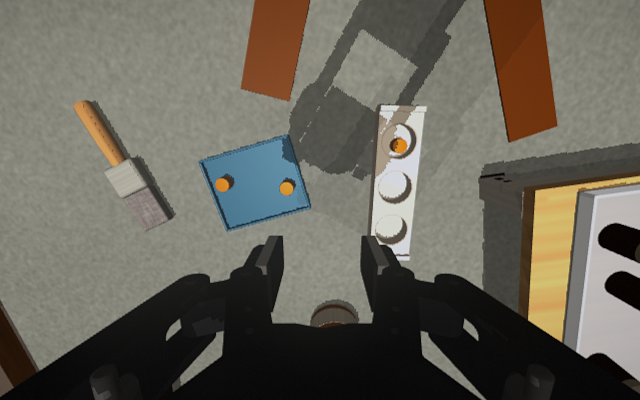

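The wrist view shows pellets at (223,185) and (287,188), the filled well at (398,141), and the empty wells at (394,187) and (390,230). I'll compute metric positions from these.

```bash
python3 - <<'E'
from h import *
o=get_obs();KT=cam("wrist",o)
print(np.round(w(KT,[[224,185],[287,187.5]],.02)*1000))
W=w(KT,[[399,140],[395,187],[391,229]],.026);print(np.round(W*1000))
# white top mask for the strip
im=cv2.imread("pics/w1.png");hsv=cv2.cvtColor(im,cv2.COLOR_BGR2HSV)
m=((hsv[...,2]>150)&(hsv[...,1]<40)).astype(np.uint8);m[:,:360]=0;m[:,440:]=0;m[270:]=0;m[:95]=0
m=cv2.morphologyEx(m,cv2.MORPH_CLOSE,np.ones((5,5)));print(rect(m,KT,.026))
p=w(KT,[287,187.5],.02)[0];print(delta(o,(p[0],p[1],.05)),delta(o,(p[0],p[1],.012)))
E
```

```text
[[ 432. -411.   20.]
 [ 450. -334.   20.]]
[[ 416. -189.   26.]
 [ 472. -200.   26.]
 [ 527. -212.   26.]]
[ 474.3 -200.   -11.4  195.5   54.7]
[ -7.6 -43.8 170.7] [ -7.6 -43.8 208.7]
```

```bash
python3 -m crank '[{"offset":[-0.008,-0.044,0.16],"twist":[0,0,0]},{"offset":[-0.008,-0.044,0.16],"twist":[0,0,0]},{"offset":[-0.008,-0.044,0.16],"twist":[0,0,0]},{"offset":[-0.008,-0.044,0.2],"twist":[0,0,0]},{"offset":[-0.008,-0.044,0.211],"twist":[0,0,0]},{"offset":[-0.008,-0.044,0.211],"twist":[0,0,0]}]' 0.5
python3 -m crank '[{"offset":[0,0,0],"twist":[0,0,0]},{"offset":[0,0,0],"twist":[0,0,0]},{"offset":[0,0,0],"twist":[0,0,0]},{"offset":[0,0,0],"twist":[0,0,0]},{"offset":[0,0,-0.06],"twist":[0,0,0]},{"offset":[0,0,-0.06],"twist":[0,0,0]}]' 0 25
python3 - <<'E'
from h import *
o=get_obs();print(delta(o,(.472,-.2,.07)),delta(o,(.472,-.2,.031)))
E
```

```text
t: 4.18
tool_pos: [0.4499, -0.3346, 0.0095]
tool_rot: [-0.286, -3.128, -0.0]
contact_force: [-0.6, -0.2, -0.3]
opening: 0.0423
grip_force: 0.0
t: 4.92
tool_pos: [0.4531, -0.3383, 0.0757]
tool_rot: [0.287, 3.119, -0.012]
contact_force: [0.1, -0.1, -0.1]
opening: 0.0163
grip_force: 24.5
[  6.7 139.5   4.7] [  7.1 139.8  43.7]
```

```bash
python3 -m crank '[{"offset":[0.003,0.136,0],"twist":[0,0,0]},{"offset":[0.003,0.136,0],"twist":[0,0,0]},{"offset":[0.003,0.136,0],"twist":[0,0,0]},{"offset":[0.003,0.136,0.03],"twist":[0,0,0]},{"offset":[0.003,0.136,0.0385],"twist":[0,0,0]},{"offset":[0.003,0.136,0.0385],"twist":[0,0,0]},{"offset":[0.003,0.136,0.0385],"twist":[0,0,0]}]' 0 25
python3 -m crank '[{"offset":[0,0,0],"twist":[0,0,0]},{"offset":[0,0,0],"twist":[0,0,0]},{"offset":[0,0,0],"twist":[0,0,0]},{"offset":[0,0,-0.06],"twist":[0,0,0]},{"offset":[0,0,-0.12],"twist":[0,0,0]},{"offset":[0,0,-0.12],"twist":[0,0,0]},{"offset":[0,0,-0.12],"twist":[0,0,0]}]' 0.5 25
python3 - <<'E'
from h import *
o=get_obs();im=get_image("wrist");cv2.imwrite("pics/w2.png",im[:,:,::-1]);KT=cam("wrist",o)
for d in cut_out("pellet1_center","wrist"):
    c=np.argwhere(d["region"]).mean(0)[::-1];print(round(d["confidence"],2),np.round(d["rect"]),np.round(w(KT,c,.02)[0]*1000))
print(delta(o,(.432,-.411,.07)),delta(o,(.432,-.411,.0095)))
E
```

```text
t: 5.8
tool_pos: [0.4722, -0.2018, 0.0317]
tool_rot: [0.289, 3.127, -0.001]
contact_force: [0.6, -0.1, 0.5]
opening: 0.0164
grip_force: 24.6
t: 6.68
tool_pos: [0.4715, -0.2008, 0.1507]
tool_rot: [0.288, 3.128, -0.0]
contact_force: [0.6, 1.6, -0.9]
opening: 0.0428
grip_force: 0.0
[   0.5 -213.9   80.7] [   0.5 -213.9  141.2]
```

View pics/w2.png

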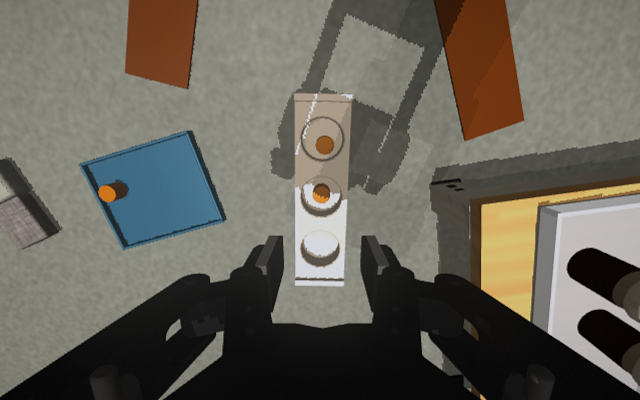

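The first pellet sits in the middle well at (320,192), and the other is still in the dish at (107,193). I'll fetch that one now.

```bash
python3 - <<'E'
from h import *
o=get_obs();KT=cam("wrist",o);print(np.round(w(KT,[107,193],.021)*1000))
E
python3 -m crank '[{"offset":[0,-0.214,0],"twist":[0,0,0]},{"offset":[0,-0.214,0],"twist":[0,0,0]},{"offset":[0,-0.214,0.05],"twist":[0,0,0]},{"offset":[0,-0.214,0.09],"twist":[0,0,0]},{"offset":[0,-0.214,0.12],"twist":[0,0,0]},{"offset":[0,-0.214,0.141],"twist":[0,0,0]},{"offset":[0,-0.214,0.141],"twist":[0,0,0]}]' 0.5
python3 -m crank '[{"offset":[0,0,0],"twist":[0,0,0]},{"offset":[0,0,0],"twist":[0,0,0]},{"offset":[0,0,0],"twist":[0,0,0]},{"offset":[0,0,0],"twist":[0,0,0]},{"offset":[0,0,-0.06],"twist":[0,0,0]},{"offset":[0,0,-0.06],"twist":[0,0,0]},{"offset":[0,0,-0.06],"twist":[0,0,0]}]' 0 25
python3 - <<'E'
from h import *
o=get_obs();print(delta(o,(.527,-.2115,.031)))
E
```

```text
[[ 428. -411.   21.]]
t: 7.65
tool_pos: [0.4325, -0.4108, 0.0091]
tool_rot: [-0.287, -3.127, -0.002]
contact_force: [0.5, 0.1, 0.4]
opening: 0.0426
grip_force: 0.0
t: 8.52
tool_pos: [0.4327, -0.4114, 0.0701]
tool_rot: [0.288, 3.128, -0.001]
contact_force: [-0.2, -0.7, -0.5]
opening: 0.0167
grip_force: 24.5
[-56.3 213.8  39. ]
```

```bash
python3 -m crank '[{"offset":[-0.056,0.214,0],"twist":[0,0,0]},{"offset":[-0.056,0.214,0],"twist":[0,0,0]},{"offset":[-0.056,0.214,0],"twist":[0,0,0]},{"offset":[-0.056,0.214,0],"twist":[0,0,0]},{"offset":[-0.056,0.214,0.03],"twist":[0,0,0]},{"offset":[-0.056,0.214,0.039],"twist":[0,0,0]},{"offset":[-0.056,0.214,0.039],"twist":[0,0,0]},{"offset":[-0.056,0.214,0.039],"twist":[0,0,0]}]' 0 25
python3 -m crank '[{"offset":[0,0,0],"twist":[0,0,0]},{"offset":[0,0,0],"twist":[0,0,0]},{"offset":[0,0,0],"twist":[0,0,0]},{"offset":[0,0,-0.06],"twist":[0,0,0]},{"offset":[0,0,-0.12],"twist":[0,0,0]},{"offset":[0,0,-0.18],"twist":[0,0,0]},{"offset":[0,0,-0.2],"twist":[0,0,0]},{"offset":[0,0,-0.2],"twist":[0,0,0]}]' 0.5 25
python3 - <<'E'
from h import *
o=get_obs();print(o["tool_pos"],delta(o,(.47,.09,.26)),yaws(o))
E
```

```text
t: 9.52
tool_pos: [0.5269, -0.2119, 0.0313]
tool_rot: [0.289, 3.128, -0.001]
contact_force: [0.2, -0.5, -1.2]
opening: 0.0163
grip_force: 24.6
t: 10.52
tool_pos: [0.5274, -0.2115, 0.2326]
tool_rot: [0.287, 3.125, -0.002]
contact_force: [-0.1, 1.2, -0.7]
opening: 0.0423
grip_force: 0.0
[ 0.52744089 -0.21148824  0.23259203] [111.4 285.9 -28.1] ([np.float64(169.5), np.float64(79.5)], array([-0.003, -0.001, -1.   ]))
```

```bash
python3 -m crank '[{"offset":[0.033,0.3,-0.028],"twist":[0,0,-8]},{"offset":[0.033,0.3,-0.028],"twist":[0,0,-8]},{"offset":[0.033,0.3,-0.028],"twist":[0,0,-8]},{"offset":[0.033,0.3,-0.028],"twist":[0,0,-8]},{"offset":[0.033,0.3,-0.028],"twist":[0,0,-8]},{"offset":[0.033,0.3,-0.028],"twist":[0,0,-8]},{"offset":[0.033,0.3,-0.028],"twist":[0,0,-8]}]' 0 30
python3 - <<'E'
from h import *
o=get_obs();print(yaws(o),o["tool_pos"])
im=get_image("wrist");cv2.imwrite("pics/w3.png",im[:,:,::-1]);KT=cam("wrist",o)
hsv=cv2.cvtColor(im,cv2.COLOR_RGB2HSV);m=((hsv[...,1]>200)&(hsv[...,2]>90)&((hsv[...,0]<4)|(hsv[...,0]>175))).astype(np.uint8)
m=cv2.morphologyEx(m,cv2.MORPH_OPEN,np.ones((5,5)));print(m.sum(),rect(m,KT,.1025))
for q,z in (("cover",.1025),("shelf",.1),("trays",.118)):
    for d in cut_out(q,"wrist")[:3]: print(q,round(d["confidence"],2),np.round(d["rect"]),rect(d["region"],KT,z))
E
```

```text
t: 11.4
tool_pos: [0.548, 0.0895, 0.256]
tool_rot: [-0.068, -3.136, 0.001]
contact_force: [-0.6, -0.2, 0.3]
opening: -0.0
grip_force: 0.0
([np.float64(177.5), np.float64(87.5)], array([ 0.004, -0.001, -1.   ])) [0.54795663 0.08953081 0.25603843]
3566 [563.3  92.2  -1.  100.6  58.7]
cover 0.97 [321. 205.  53.  94.] [567.8  91.7  -1.  111.7  59.5]
cover 0.82 [225.  52.  69. 105.] [405.3   3.2   9.   95.2  45.3]
cover 0.44 [ 1. 16.  2. 31.] [ 367.7 -204.2  -19.2   30.5    3.6]
shelf 0.97 [335. 231. 365. 197.] [596.2 100.2  87.7 383.5 218.1]
shelf 0.26 [103. 131.  23.  17.] [ 473.8 -136.9   87.5   21.4   14.2]
trays 0.56 [325. 238. 280. 195.] [584.8 183.9  -2.6 172.2 114.8]
trays 0.31 [ 99. 128.  70. 158.] [ 476.3 -124.3  -12.1  147.6   55.9]
```

View pics/w3.png

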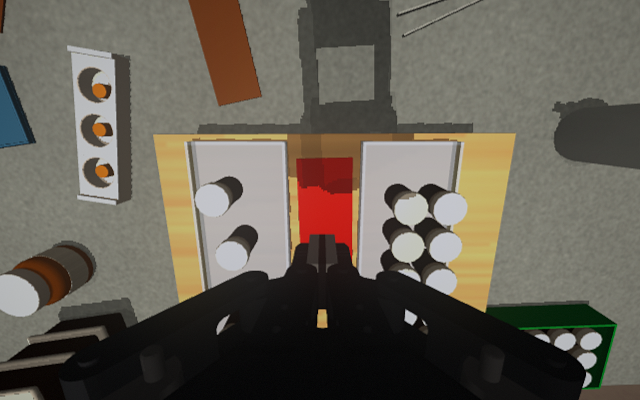

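All three wells now hold pellets (x≈100; y≈90, 129, 172). The cover's near end is at row 158 (cols 298–352), the shelf edge at row 134, and the lane runs from col 288 to 361.

```bash
python3 - <<'E'
from h import *
o=get_obs();KT=cam("wrist",o)
print("edge",np.round(w(KT,[[160,134.5],[325,134],[510,134]],.1)*1000,1))
print("cov",np.round(w(KT,[[298,158],[352,157.5],[299,235],[353,235]],.1025)*1000,1))
print("trays",np.round(w(KT,[[289,142],[361,142]],.118)*1000,1))
E
```

```text
edge [[481.9 -79.1 100. ]
 [489.6  95.1 100. ]
 [498.7 290.1 100. ]]
cov [[513.1  65.1 102.5]
 [515.3 122.8 102.5]
 [601.1  60.1 102.5]
 [604.  122.4 102.5]]
trays [[495.2  58.6 118. ]
 [498.6 130.5 118. ]]
```

```bash
python3 -m crank '[{"offset":[-0.057,0.005,0.05],"twist":[0,0,0]},{"offset":[-0.057,0.005,0.1],"twist":[0,0,0]},{"offset":[-0.057,0.005,0.134],"twist":[0,0,0]},{"offset":[-0.057,0.005,0.138],"twist":[0,0,0]},{"offset":[-0.057,0.005,0.138],"twist":[0,0,0]},{"offset":[-0.057,0.005,0.138],"twist":[0,0,0]}]' 0 30
python3 -c "from h import *;o=get_obs();print(yaws(o))"
```

```text
t: 12.35
tool_pos: [0.6078, 0.0922, 0.1238]
tool_rot: [0.069, 3.136, 0.0]
contact_force: [-0.1, -0.2, 0.6]
opening: -0.0003
grip_force: 0.0
([np.float64(177.5), np.float64(87.5)], array([-0.005,  0.   , -1.   ]))
```

```bash
python3 -m crank '[{"offset":[0,0,0.01],"twist":[0,0,0]},{"offset":[0,0,0.018],"twist":[0,0,0]},{"offset":[0,0,0.02],"twist":[0,0,0]},{"offset":[0,0,0.021],"twist":[0,0,0]},{"offset":[0,0,0.021],"twist":[0,0,0]}]'
```

```text
t: 12.98
tool_pos: [0.6072, 0.0925, 0.1025]
tool_rot: [0.068, 3.139, -0.0]
contact_force: [-4.7, -0.1, 9.9]
opening: 0.0001
grip_force: 5.7
```

```bash
python3 -m crank '[{"offset":[0.008,0,0],"twist":[0,0,0]},{"offset":[0.018,0,0],"twist":[0,0,0]},{"offset":[0.028,0,0],"twist":[0,0,0]},{"offset":[0.038,0,0],"twist":[0,0,0]},{"offset":[0.048,0,0],"twist":[0,0,0]},{"offset":[0.055,0,0],"twist":[0,0,0]},{"offset":[0.06,0,0],"twist":[0,0,0]},{"offset":[0.06,0,0],"twist":[0,0,0]}]'
python3 - <<'E'
from h import *
o=get_obs();im=get_image("wrist");cv2.imwrite("pics/w4.png",im[:,:,::-1]);KT=cam("wrist",o)
hsv=cv2.cvtColor(im,cv2.COLOR_RGB2HSV);m=((hsv[...,1]>200)&(hsv[...,2]>90)&((hsv[...,0]<4)|(hsv[...,0]>175))).astype(np.uint8)
m=cv2.morphologyEx(m,cv2.MORPH_OPEN,np.ones((5,5)));print(m.sum(),rect(m,KT,.1025))
for d in cut_out("cover","wrist")[:3]: print(round(d["confidence"],2),np.round(d["rect"]),rect(d["region"],KT,.1025))
E
```

```text
t: 13.98
tool_pos: [0.5483, 0.0952, 0.1025]
tool_rot: [0.068, 3.135, 0.0]
contact_force: [-0.1, -0.5, 8.7]
opening: -0.0004
grip_force: 4.3
21967 [510.7  95.3  -1.2 112.4  59.8]
0.63 [164.  45. 101.  89.] [439.4  27.8   8.9  38.2  35.9]
0.55 [314. 196. 126. 260.] [510.8  95.   -1.2 112.4  60.5]
```

View pics/w4.png

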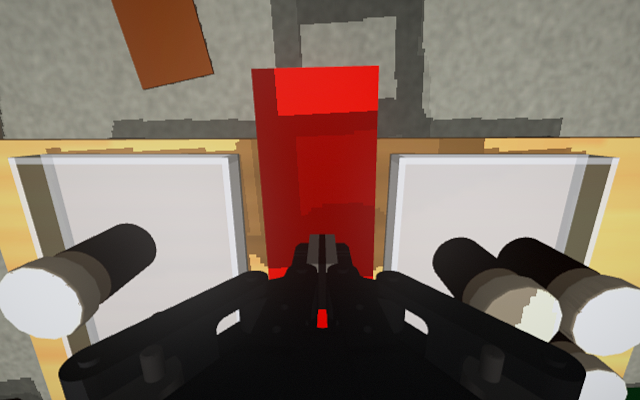

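The cover's near end (row 68) now sticks out past the edge (row 138), by about 35 mm. It stays straight in the lane. I'll slide it another 27 mm and then lift off.

```bash
python3 -m crank '[{"offset":[0.008,0,0],"twist":[0,0,0]},{"offset":[0.018,0,0],"twist":[0,0,0]},{"offset":[0.025,0,0],"twist":[0,0,0]},{"offset":[0.027,0,0],"twist":[0,0,0]},{"offset":[0.027,0,0],"twist":[0,0,0]},{"offset":[0.027,0,-0.01],"twist":[0,0,0]},{"offset":[0.027,0,-0.06],"twist":[0,0,0]},{"offset":[0.06,0,-0.1],"twist":[0,0,0]},{"offset":[0.06,0,-0.1],"twist":[0,0,0]},{"offset":[0.06,0,-0.1],"twist":[0,0,0]}]'
python3 - <<'E'
from h import *
o=get_obs();print(yaws(o),o["tool_pos"]);im=get_image("wrist");cv2.imwrite("pics/w5.png",im[:,:,::-1]);KT=cam("wrist",o)
hsv=cv2.cvtColor(im,cv2.COLOR_RGB2HSV);m=((hsv[...,1]>200)&(hsv[...,2]>60)&((hsv[...,0]<4)|(hsv[...,0]>175))).astype(np.uint8)
m=cv2.morphologyEx(m,cv2.MORPH_OPEN,np.ones((5,5)));print(m.sum(),rect(m,KT,.1025))
for d in cut_out("cover","wrist")[:3]: print(round(d["confidence"],2),np.round(d["rect"]),rect(d["region"],KT,.1025))
E
```

```text
t: 15.32
tool_pos: [0.4858, 0.0977, 0.199]
tool_rot: [-0.069, -3.14, 0.0]
contact_force: [-0.9, 0.4, -0.2]
opening: 0.0001
grip_force: 0.0
([np.float64(177.5), np.float64(87.5)], array([ 0.001, -0.   , -1.   ])) [0.48580441 0.09765929 0.19904948]
6881 [479.6  96.4  -0.9 103.2  59.5]
0.91 [316. 224.  68. 173.] [485.7  95.8  -0.9 115.7  60.5]
0.73 [201.  78.  98. 156.] [378.    8.9   8.7 120.1  45.1]
```

View pics/w5.png

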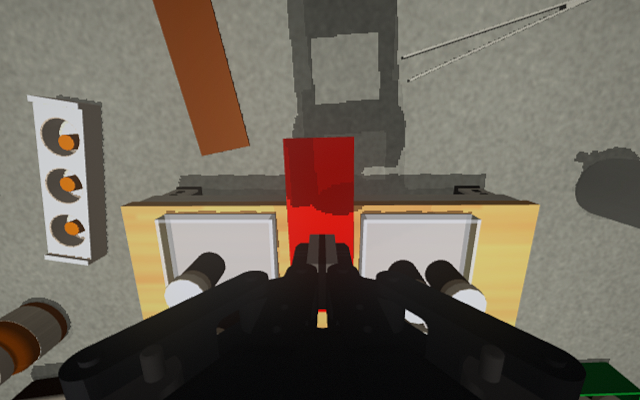

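The cover's near end is at row 138 (about 61 mm out), and all wells still hold pellets. I'll open, come down around the overhanging end and grip it by its sides.

```bash
python3 -m crank '[{"offset":[0.028,-0.002,0.02],"twist":[0,0,-1.5]},{"offset":[0.028,-0.002,0.04],"twist":[0,0,-1.5]},{"offset":[0.028,-0.002,0.049],"twist":[0,0,-1.5]},{"offset":[0.028,-0.002,0.049],"twist":[0,0,-1.5]},{"offset":[0.028,-0.002,0.08],"twist":[0,0,-1.5]},{"offset":[0.028,-0.002,0.105],"twist":[0,0,-1.5]},{"offset":[0.028,-0.002,0.117],"twist":[0,0,-1.5]},{"offset":[0.028,-0.002,0.117],"twist":[0,0,-1.5]}]' 1 40
python3 -m crank '[{"offset":[0,0,0],"twist":[0,0,0]},{"offset":[0,0,0],"twist":[0,0,0]},{"offset":[0,0,0],"twist":[0,0,0]},{"offset":[0,0,0],"twist":[0,0,0]},{"offset":[0,0,0],"twist":[0,0,0]}]' 0 40
```

```text
t: 16.42
tool_pos: [0.4581, 0.0968, 0.0826]
tool_rot: [-0.028, -3.14, 0.0]
contact_force: [-0.5, 0.4, 0.5]
opening: 0.0854
grip_force: 0.0
t: 17.05
tool_pos: [0.4592, 0.0969, 0.0838]
tool_rot: [0.028, 3.139, 0.0]
contact_force: [0.8, -0.4, 4.0]
opening: 0.0583
grip_force: 42.3
```

```bash
python3 -m crank '[{"offset":[0,0,-0.01],"twist":[0,0,0]},{"offset":[0,0,-0.03],"twist":[0,0,0]},{"offset":[0,0,-0.06],"twist":[0,0,0]},{"offset":[0,0,-0.09],"twist":[0,0,0]},{"offset":[0,0,-0.1],"twist":[0,0,0]},{"offset":[0,0,-0.1],"twist":[0,0,0]},{"offset":[0,0,-0.1],"twist":[0,0,0]}]'
python3 - <<'E'
from h import *
o=get_obs();print(yaws(o),o["tool_pos"],o["wrist_torque"])
for n in("wrist","scene"):
    im=get_image(n);cv2.imwrite(f"pics/{n}6.png",im[:,:,::-1]);KT=cam(n,o)
    for d in cut_out("cover",n)[:3]: print(n,round(d["confidence"],2),np.round(d["rect"]),rect(d["region"],KT,.2025))
a=cv2.imread("pics/wrist6.png");b=cv2.imread("pics/scene6.png");cv2.imwrite("pics/c6.png",np.vstack([a[:300,80:560],cv2.resize(b[80:280,240:560],(480,300))]))
E
```

```text
t: 17.92
tool_pos: [0.4572, 0.0968, 0.181]
tool_rot: [-0.028, -3.138, 0.0]
contact_force: [0.5, -0.4, -0.1]
opening: 0.058
grip_force: 42.8
([np.float64(179.0), np.float64(89.0)], array([ 0.003, -0.   , -1.   ])) [0.45716216 0.09681126 0.18102359] [-0.029943   -0.01717809 -0.01131892]
wrist 0.63 [321. 267. 126. 124.] [458.9  97.2  -1.3  69.1  58.7]
wrist 0.22 [317. 324. 339. 151.] [455.6  34.4  89.   42.9  20.4]
scene 0.74 [304. 175.  25.  29.] [510.5 -70.6   7.9 102.4  47.2]
scene 0.73 [260. 217.   5.   7.] [ 605.4 -202.2  -10.4   14.4    9.2]
scene 0.64 [367. 164.  38.  54.] [517.2  93.8  -2.1 172.   64.7]
```

View pics/c6.png

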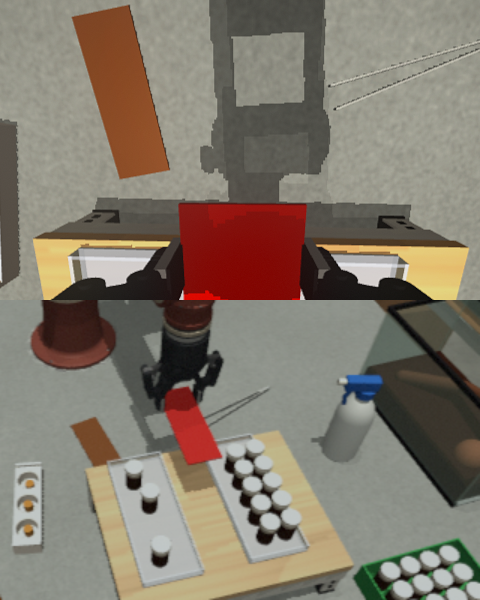

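The cover is held level by both sides, with its near end at wrist row 204. I'll work out its place in the tool frame, re-measure the strip, and compute the transfer.

```bash
python3 - <<'E'
from h import *
from scipy.optimize import brentq
o=get_obs();KT=cam("wrist",o)
im=cv2.imread("pics/wrist6.png");hsv=cv2.cvtColor(im,cv2.COLOR_BGR2HSV)
m=(hsv[...,1]>200)&((hsv[...,0]<4)|(hsv[...,0]>175))&(hsv[...,2]>50)
for r in (203,204,205,206,208,215): 
    c=np.where(m[r])[0]; print(r,len(c),c[[0,-1]] if len(c) else '')
r=208;c=np.where(m[r])[0];L,Rr=c[0],c[-1]+1
z=brentq(lambda z:np.linalg.norm(np.diff(w(KT,[[L,r],[Rr,r]],z),axis=0))-.06,.1,.28);print("z by width",z)
rows=np.where(m[:,300:340].any(1))[0];e=rows[0]
for zz in (z,.201): print("near end",np.round(w(KT,[[L,e],[Rr,e]],zz)*1000,1))
K,T=cam("scene")
b=cv2.imread("pics/scene6.png");hb=cv2.cvtColor(b,cv2.COLOR_BGR2HSV)
mm=((hb[...,1]>200)&((hb[...,0]<4)|(hb[...,0]>175))).astype(np.uint8);mm[:,:330]=0
mm=cv2.morphologyEx(mm,cv2.MORPH_OPEN,np.ones((3,3)))
for zz in (.185,.195,.205): print("scene",zz,rect(mm,(K,T),zz))
# strip in scene now vs start (same camera)
KT5=None
get_image("top")
for d in cut_out("strip","top")[:1]: print("strip",rect(d["region"],cam("top"),.026))
E
```

```text
203 0 
204 126 [260 385]
205 127 [259 385]
206 127 [259 385]
208 127 [259 385]
215 126 [260 385]
z by width 0.1993184282142373
near end [[425.7  68.4 199.3]
 [426.8 128.1 199.3]]
near end [[425.2  68.8 201. ]
 [426.3 127.7 201. ]]
scene 0.185 [444.4 105.3 -16.7  64.4  54.6]
scene 0.195 [453.6 101.2 -16.7  63.5  53.9]
scene 0.205 [462.7  97.  -16.7  62.6  53.1]
strip [ 467.6 -197.9  -11.9  195.1   54. ]
```

```bash
python3 - <<'E'
from h import *
o=dict(tool_pos=np.array([.4715,-.2008,.1507]),tool_rot=np.array([.288,3.128,0]));KT=cam("wrist",o)
im=cv2.imread("pics/w2.png").astype(int)
print("cols r115",[ (c,im[115,c].tolist()) for c in (292,294,296,298,300)],[(c,im[115,c].tolist()) for c in (348,350,352,354)])
g=lambda line:np.where(np.abs(np.diff(line.sum(1)))>45)[0]
for r in (115,165,225,265): print(r,g(im[r,270:375])+270.5)
for c in (300,310,330,340): print(c,g(im[80:300,c])+80.5)
E
```

```text
cols r115 [(292, [78, 87, 88]), (294, [102, 114, 119]), (296, [139, 158, 173]), (298, [138, 156, 170]), (300, [139, 157, 171])] [(348, [119, 135, 149]), (350, [122, 140, 154]), (352, [68, 74, 75]), (354, [69, 76, 76])]
115 [282.5 283.5 293.5 294.5 307.5 309.5 310.5 343.5 350.5 351.5]
165 [270.5 294.5 348.5]
225 [294.5 345.5 346.5]
265 [283.5 294.5 295.5 311.5 313.5 314.5 315.5 325.5 326.5 327.5 343.5 344.5
 359.5 360.5]
300 [ 87.5  88.5  92.5  93.5  99.5 101.5 139.5 189.5 190.5 192.5 193.5 195.5
 198.5 246.5 247.5 250.5 254.5 276.5 277.5 278.5 279.5 280.5 284.5 285.5]
310 [ 92.5  93.5  99.5 101.5 105.5 107.5 110.5 111.5 112.5 113.5 118.5 119.5
 121.5 122.5 153.5 154.5 156.5 157.5 158.5 182.5 183.5 203.5 204.5 206.5
 207.5 213.5 214.5 250.5 251.5 253.5 254.5 262.5 263.5 264.5 265.5 276.5
 277.5 278.5 279.5 280.5 284.5 285.5]
330 [ 89.5  90.5  92.5  93.5  94.5  99.5 100.5 101.5 117.5 119.5 136.5 137.5
 151.5 152.5 156.5 157.5 158.5 159.5 191.5 192.5 206.5 207.5 208.5 213.5
 214.5 215.5 251.5 252.5 253.5 254.5 262.5 263.5 264.5 276.5 277.5 278.5
 279.5 280.5 281.5 285.5 286.5]
340 [ 92.5  94.5 100.5 102.5 123.5 125.5 129.5 145.5 146.5 150.5 151.5 192.5
 196.5 201.5 202.5 203.5 204.5 276.5 277.5 278.5 280.5 281.5 285.5 286.5]
```

```bash
python3 - <<'E'
from h import *
o=dict(tool_pos=np.array([.4715,-.2008,.1507]),tool_rot=np.array([.288,3.128,0]));KT=cam("wrist",o)
n=w(KT,[[322,93.3]],.031)[0];f=w(KT,[[322,285.5]],.031)[0]
L=w(KT,[[294.5,115],[294.8,225]],.026);Rr=w(KT,[[351.3,115],[346.3,225]],.026)
mid=(L+Rr)/2;d=mid[1]-mid[0];yaw=np.degrees(np.arctan2(d[1],d[0]))
print("len",np.linalg.norm(f-n)*1000,"mid ends",(n+f)/2*1000,"widths",np.linalg.norm(L-Rr,axis=1)*1000)
u=d/np.linalg.norm(d);s=np.dot(((n+f)/2-mid[0])[:2],u[:2]);c=mid[0]+u*s
yw=[np.degrees(np.arctan2(*(e[1]-e[0])[1::-1])) for e in (L,Rr)]
print("centre",np.round(c*1000,1),"yaw",yaw,yw)
o=get_obs();y=np.radians(-11.5)
for yy in (yaw,): 
    t=c[:2]-.054*np.array([np.cos(np.radians(yy)),np.sin(np.radians(yy))]);print("tool target",t)
    print("hi",delta(o,(t[0],t[1],.12)),"via",delta(o,(.42,-.06,.2)),o["tool_pos"],yaws(o))
E
```

```text
len 192.64285274134247 mid ends [ 472.6907836 -200.3750069   31.       ] widths [52.42559676 52.76570613]
centre [ 472.5 -201.2   26. ] yaw -11.793828021315713 [np.float64(-11.884259495165486), np.float64(-11.703381500920782)]
tool target [ 0.41965707 -0.19016973]
hi [  33.1 -287.6   62.2] via [  35.1 -157.5  -17.8] [0.45790678 0.09684753 0.18216356] ([np.float64(179.0), np.float64(89.0)], array([ 0.001, -0.   , -1.   ]))
```

```bash
python3 -m crank '[{"offset":[0,-0.015,-0.018],"twist":[0,0,0]},{"offset":[0.005,-0.045,-0.018],"twist":[0,0,1]},{"offset":[0.01,-0.085,-0.018],"twist":[0,0,3]},{"offset":[0.015,-0.125,-0.018],"twist":[0,0,5]},{"offset":[0.02,-0.165,-0.018],"twist":[0,0,7]},{"offset":[0.025,-0.205,-0.018],"twist":[0,0,9]},{"offset":[0.03,-0.245,0],"twist":[0,0,10]},{"offset":[0.033,-0.272,0.02],"twist":[0,0,10.7]},{"offset":[0.033,-0.284,0.05],"twist":[0,0,10.7]},{"offset":[0.033,-0.288,0.08],"twist":[0,0,10.7]},{"offset":[0.033,-0.288,0.1],"twist":[0,0,10.7]},{"offset":[0.033,-0.288,0.115],"twist":[0,0,10.7]},{"offset":[0.033,-0.288,0.12],"twist":[0,0,10.7]},{"offset":[0.033,-0.288,0.12],"twist":[0,0,10.7]},{"offset":[0.033,-0.288,0.12],"twist":[0,0,10.7]}]'
python3 - <<'E'
from h import *
o=get_obs();print(yaws(o),o["tool_pos"],delta(o,(.4196,-.190,.012)))
im=get_image("wrist");cv2.imwrite("pics/w7.png",im[:,:,::-1])
b=get_image("scene");cv2.imwrite("pics/c7.png",np.vstack([im[:300,80:560,::-1],cv2.resize(b[140:265,160:360,::-1],(480,300))]))
E
```

```text
t: 20.1
tool_pos: [0.4208, -0.1909, 0.0639]
tool_rot: [0.32, 3.124, -0.001]
contact_force: [0.3, 0.2, -0.0]
opening: 0.0583
grip_force: 42.9
([np.float64(168.3), np.float64(78.3)], array([-0.002, -0.001, -1.   ])) [ 0.4208039  -0.19093137  0.0638896 ] [ 1.5  0.7 51.9]
```

View pics/c7.png

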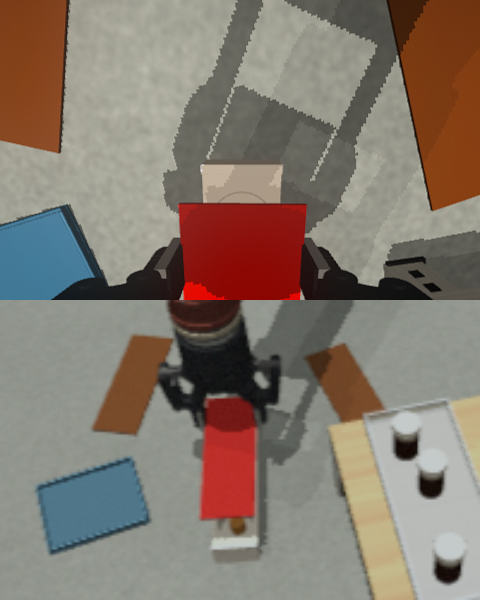

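The cover hangs level and centred over the strip (wrist: cover centre col 243, strip 242 in the crop). Lowering it.

```bash
python3 -m crank '[{"offset":[0.001,0.0007,0.02],"twist":[0,0,0]},{"offset":[0.001,0.0007,0.035],"twist":[0,0,0]},{"offset":[0.001,0.0007,0.043],"twist":[0,0,0]},{"offset":[0.001,0.0007,0.048],"twist":[0,0,0]},{"offset":[0.001,0.0007,0.05],"twist":[0,0,0]},{"offset":[0.001,0.0007,0.052],"twist":[0,0,0]},{"offset":[0.001,0.0007,0.052],"twist":[0,0,0]}]'
python3 - <<'E'
from h import *
o=get_obs();print(yaws(o),o["wrist_torque"])
E
```

```text
t: 21.08
tool_pos: [0.4195, -0.1897, 0.011]
tool_rot: [0.32, 3.125, -0.0]
contact_force: [-0.8, -0.7, -0.2]
opening: 0.058
grip_force: 42.9
([np.float64(168.3), np.float64(78.3)], array([-0., -0., -1.])) [0.01278125 0.02781329 0.00054616]
```

```bash
python3 -m crank '[{"offset":[0,0,0.001],"twist":[0,0,0]},{"offset":[0,0,0.002],"twist":[0,0,0]},{"offset":[0,0,0.002],"twist":[0,0,0]}]'
```

```text
t: 21.45
tool_pos: [0.4198, -0.19, 0.0107]
tool_rot: [-0.32, -3.125, 0.0]
contact_force: [-5.6, 3.6, 12.1]
opening: 0.0579
grip_force: 43.6
```

Contact at 12 N, so the cover is on the strip. Release and retreat.

```bash
python3 -m crank '[{"offset":[0,0,-0.001],"twist":[0,0,0]},{"offset":[0,0,-0.001],"twist":[0,0,0]}]'
python3 -m crank '[{"offset":[0,0,0],"twist":[0,0,0]},{"offset":[0,0,0],"twist":[0,0,0]},{"offset":[0,0,0],"twist":[0,0,0]},{"offset":[0,0,0],"twist":[0,0,0]},{"offset":[0,0,-0.02],"twist":[0,0,0]},{"offset":[0,0,-0.06],"twist":[0,0,0]},{"offset":[-0.03,0,-0.12],"twist":[0,0,0]},{"offset":[-0.06,0,-0.17],"twist":[0,0,0]},{"offset":[-0.06,0,-0.2],"twist":[0,0,0]},{"offset":[-0.06,0,-0.2],"twist":[0,0,0]},{"offset":[-0.06,0,-0.2],"twist":[0,0,0]}]' 1 40
python3 - <<'E'
from h import *
o=get_obs();im=get_image("wrist");cv2.imwrite("pics/w8.png",im[:,:,::-1]);KT=cam("wrist",o)
hsv=cv2.cvtColor(im,cv2.COLOR_RGB2HSV);m=((hsv[...,1]>200)&(hsv[...,2]>50)&((hsv[...,0]<4)|(hsv[...,0]>175))).astype(np.uint8)
m=cv2.morphologyEx(m,cv2.MORPH_OPEN,np.ones((5,5)));print("cover",rect(m,KT,.0285))
for d in cut_out("strip","wrist")[:1]: print("strip",d["rect"],rect(d["region"],KT,.03))
cv2.imwrite("pics/c8.png",cv2.resize(im[40:290,180:460,::-1],None,fx=2.3,fy=2.3))
E
```

```text
t: 21.7
tool_pos: [0.4199, -0.19, 0.0107]
tool_rot: [0.32, 3.124, -0.001]
contact_force: [-0.9, 0.7, 6.5]
opening: 0.0579
grip_force: 43.3
t: 23.08
tool_pos: [0.4772, -0.2013, 0.208]
tool_rot: [-0.32, -3.123, -0.002]
contact_force: [-0.5, 0.0, -0.7]
opening: 0.0852
grip_force: 0.0
cover [ 472.1 -200.8  -12.2  168.8   58.9]
strip [321.2, 177.7, 47.3, 165.4] [ 384.1 -183.4   78.2   52.5   11.3]
```

View pics/c8.png

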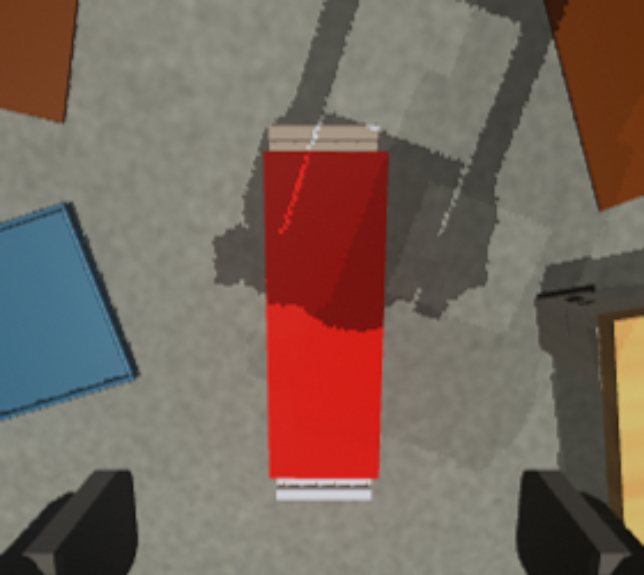

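The red cover lies flat between both ridges: cover rows 152–478, strip 126–500 in the crop. It is centred across to about 1.5 mm and square to about 1°. Handing in.

```bash
python3 -c "
from station import *
print(finish_job())"
```

```text
the job is handed in; nothing more can be done
None
```

I handed the job in at about 23 s: one pellet is in each of the three wells, and the red cover lies flat on the strip between its ridges, within about 2 mm of centred and about 1° of square in the last picture; the judge's verdict was not shown.

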